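# Close the drilling jig's quick clamp on a pine blank

## Robot

A 7-joint arm with a two-finger parallel gripper is mounted at the origin on the work surface. World frame = base frame: x ahead of the robot, y to its left, z up, the work surface at z = 0. Lengths are in m, angles in rad, forces in N, time in s.
With the tool pointing down it reaches from about 0.425 to 0.875 m from the base axis. Payload 8.4 kg.
Tool frame: the origin (TCP) lies between the finger pads; the fingertips stand 19 mm ahead of it and the grasp point (between the pads) is the TCP; x points along the fingers, z is the direction in which the jaws open and shut, and the axes are right-handed (so a half turn about x gives the same grasp; the last joint's range is limited). The gripper opens to 87 mm and grips with 3 to 60 N. Pads are 19 mm wide; open, the fingers measure 117 mm over their backs; the gripper's body (75 mm by 190 mm) begins 51 mm behind the grasp point.
Start: joints at [1.07, 0.333, 0.04, 1.465, -0.013, 1.343, -0.059], TCP at [0.254, -0.598, 0.242] pointing down, gripper open.
Joint ranges: [-2.58, 2.58], [-0.38, 2.09], [-1.3, 1.39], [0.25, 2.4], [-1.5, 4.64], [0.08, 2.09], [-2.65, 2.65]. Speed limits (rad/s): [2.22, 2.22, 2.79, 2.79, 3.14, 3.14, 3.14].

## Interface

Orientations are given as a 3x3 rotation matrix whose columns are the frame's x, y, z axes.
In Python, from station import arm gives the robot as it stands. Calls block until the motion is done:
- arm.goto(position, orientation): joint-space move of the TCP to a pose.
- arm.line_to(position, rate=0.15, rotation=None): straight line of the TCP; rotation=None keeps the orientation; rate is the mean speed in m/s.
- arm.goto_joints(angles): joint-space move.
- arm.move_gripper(opening, grip_force=None): finger opening in m; grip_force is the grip in N (None keeps the last); returns when the fingers have stopped.
- arm.pause(seconds).
- arm.inverse_kinematics(position, orientation): joint angles nearest the present ones, or None.
- arm.snapshot(name): name is "side" or "top" or "wrist"; returns (picture, depth): 480x640x3 uint8, red, green, blue; 480x640 float32, m along the optical axis (not along the pixel's ray), 0 where there is no reading.
- arm.camera_model(name): a dict with "intrinsics" (3x3 intrinsics, pixels), "R" (3x3) and "t" (3): a world point X has camera coordinates R X + t. Camera axes: x right, y down, z forward; pixel columns grow to the right and rows downward; lengths in m; the calibration is good to about 2 mm. A picture is of the moment at which its call begins: read the wrist's pose just before it. camera_model takes no time and is no camera call; for the wrist camera it gives the pose at the moment of the call.
A pose or a line that the arm cannot do raises arm.IKError and nothing moves.
- arm.job_done(): hands the job in, once; it reports no verdict.
Readings, each from a call of its own:
- arm.read_time_s(): time.
- arm.read_joint_pos(): joint angles.
- arm.read_qvel(): joint speeds.
- arm.read_joint_torque(): joint torques, N m.
- arm.read_tcp_pos(): TCP position.
- arm.read_orientation(): TCP orientation.
- arm.read_ft_force(): force on the tool from outside, world axes, zero at the start.
- arm.read_wrist_torque(): the same for the moment, N m.
- arm.read_width(): finger opening in m.
Only numpy, scipy, OpenCV 4.12 (cv2) and the standard library are available. Lean on these libraries where they do the work, as an engineer would, in place of code of your own. Each camera call takes 0.05 s, during which the arm holds its last target.

## Task

Clamp the pine blank in the drilling jig: with the outside of a finger push the clamp strap round until it stops over the blank, and only then push the cam lever all the way down with a fingertip so that the pad bears on the blank. Just push, lift nothing, and leave the blank and the other things on the bench where they are.

Things in the scene. Friction and masses are not known exactly. Their poses are not given: they have to be found in the camera images.
- jig: plywood drilling jig fixed to the bench, plate 250 (x) x 340 (y) x 18 mm. Origin: centre of the plate's underside; x away from the robot, y left, at zero yaw. The strap's pivot stands at (40, -50) mm. A far and a left fence, tops 38 mm above the bench, locate the blank; a stop pin (10 mm across, top 82 mm above the bench) at (58, -8) mm ends the swing
- blank: loose pine board 90 x 140 x 30 mm, 0.2 kg, lying flat in the corner of the jig's two fences; origin centre of underside, 18 mm above the bench, its top 48 mm above the bench
- strap (a joint): swing of the clamp strap about its vertical pivot, rad: 0 parked, 1.70 over the blank at its stop; grows clockwise seen from above. Starts at 0 to 0.6, pointing to the robot's side of the jig; at 1.70 it points along the jig's +y. Stiff: about 2 N at 110 mm from the pivot moves it, and it stays where left. The cam lever and pad ride on it
- strap_pivot (a point): on the strap's pivot axis, at the height of the strap's top face (88 mm above the bench); its x axis points along the strap to its free end, z up. The strap is a plain aluminium bar 25 mm wide and 20 mm high, underside 68 mm and top 88 mm above the bench, reaching 143 mm out from the pivot and 22 mm behind it
- strap_end (a point): middle of the free end of the strap, at its top face, 143 mm from the pivot
- lever (a joint): cam lever, rad: 0 raised (63 degrees above level), 1.10 fully down, level. Starts at 0 to 0.2. Its level axis lies across the strap right above the strap's pivot, 100 mm above the bench; the lever leans and falls to the side away from the strap's free end. Needs 3 to 4 N at its grip, and stays where left
- lever_pivot (a point): on the lever's axis, right above the strap's pivot, 100 mm above the bench; x along the strap to its free end
- lever_grip (a point): middle of the upper face of the lever's black grip (grip 55 mm long, 24 mm wide, 12 mm thick), 85 mm from the lever's axis; the lever ends 110 mm from its axis; x points back along the lever to its axis, z is out of the upper face
- pad: rubber-footed plunger hanging from the strap, 120 mm from the pivot: foot 22 mm across, 10 mm rod standing 18 mm above the strap's top. Origin: centre of the foot's underside, 53 to 55 mm above the bench at the start (5 to 7 mm over the blank). The cam drives it down with the lever; a stiff spring in the foot makes it bear on the blank with about 10 N when the lever is fully down
- glue: white glue bottle, 56 mm across, 150 mm tall, standing on the bench near the jig; bystander; origin centre of underside
- jar: amber glass jar with black cap, 60 mm across, 85 mm tall, standing near the jig; bystander; origin centre of underside
- tin: grey tin, 60 mm across, 80 mm tall, standing near the jig; bystander; origin centre of underside
- driver: blue-handled screwdriver, 180 mm long, lying on the jig plate in front of the blank (top under 50 mm above the bench); bystander; x along it, blade to +x
- dowel: short wooden dowel, 22 mm across, 55 mm tall, standing on the near left corner of the jig plate (top 73 mm above the bench); bystander; origin centre of underside
- wheel: toy wooden wheel in a stand, 70 x 75 mm foot, 83 mm tall, on the bench left of the jig; bystander; origin centre of underside
- barclamp: steel bar clamp lying flat on the bench to the right of the jig, 240 mm long, 20 mm high; bystander; x along its bar
There are look-alikes about, which are no part of the job. What is shaped like the blank but orange or pink is not meant.

How it is judged:
By the outcome, as a careful person would: the job done as asked, in the order asked, and still so for the second after the job is handed in, with the robot touching nothing.
It also fails if it takes over 54 s, if anything falls off the work surface, if the arm or the gripper's body presses on something with over 40 N, if the wrist force passes 120 N, or if a joint passes its speed limit or range.

## Working session

There is one attempt and no reset: what is moved stays moved. The work goes in short steps, each a Python script; the robot and the scene stay as the last script left them, time stands still between calls to the robot, and variables do not carry over. Pictures are saved under pics/ and viewed, and the job is handed in when it is done.

```bash
mkdir -p pics; ls; python3 - <<'E'
from station import arm
import cv2,numpy as np
for n in ("side","top"):
    p,d=arm.snapshot(n); cv2.imwrite(f"pics/{n}0.png",p[:,:,::-1]); np.save(f"pics/{n}0.npy",d)
    m=arm.camera_model(n); print(n,m["intrinsics"].tolist(),np.round(m["R"],3).tolist(),m["t"], "C",-m["R"].T@m["t"])
    print((d>0).mean())
print(arm.read_time_s())
E
```

```text
pics
side [[433.67415798957273, 0.0, 319.39316350558755], [0.0, 433.67415798957273, 250.01025179553886], [0.0, 0.0, 1.0]] [[-0.967, -0.256, 0.019], [-0.173, 0.595, -0.785], [0.19, -0.762, -0.619]] [0.54784802 0.19574664 0.92332798] C [0.38805014 0.72736352 0.71508611]
0.9961653645833334
top [[447.84784720919106, 0.0, 320.13485375195336], [0.0, 447.84784720919106, 240.70657712228413], [0.0, 0.0, 1.0]] [[-0.022, -1.0, 0.022], [-0.981, 0.017, -0.196], [0.195, -0.026, -0.98]] [-0.01369048  0.57197809  1.10063913] C [0.34555043 0.00559416 1.19135069]
0.9960091145833333
0.1
```

View pics/side0.png

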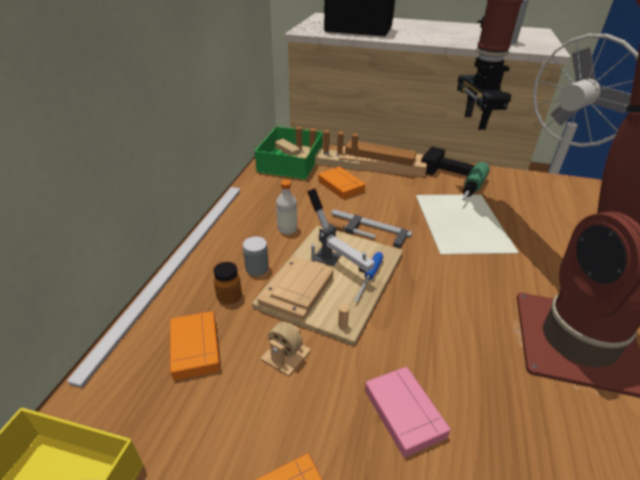

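View pics/top0.png

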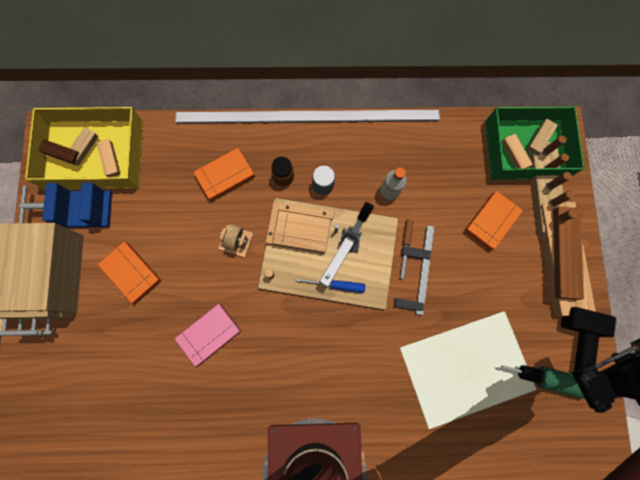

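Both views show the jig near the table's centre. In the top view the strap runs from about (352,238) to its free end at (326,283), and the lever grip is at (366,212). I'll zoom in for detail.

```bash
python3 - <<'E'
import cv2
a=cv2.imread("pics/top0.png")[160:330,210:450]; cv2.imwrite("pics/topc.png",cv2.resize(a,None,fx=3.3,fy=3.3,interpolation=cv2.INTER_CUBIC))
a=cv2.imread("pics/side0.png")[170:350,200:440]; cv2.imwrite("pics/sidec.png",cv2.resize(a,None,fx=3.3,fy=3.3,interpolation=cv2.INTER_CUBIC))
E
```

```text
(no output)
```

View pics/topc.png

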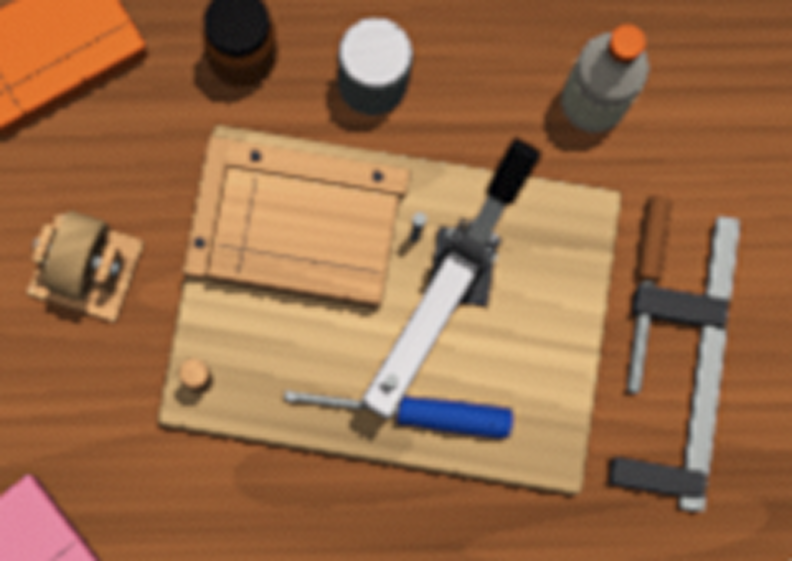

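View pics/sidec.png

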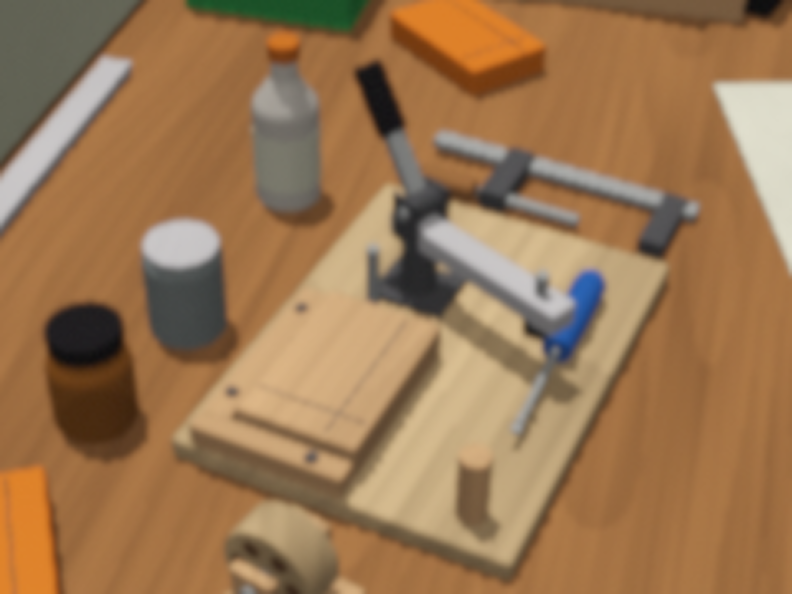

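```bash
cat > h.py <<'E'
import numpy as np,cv2
from station import arm
def ray(n,u,v,z,m=None):
    m=m or arm.camera_model(n); R,t,K=m["R"],m["t"],m["intrinsics"]
    C=-R.T@t; d=R.T@np.linalg.inv(K)@np.array([u,v,1.]); return C+d*(z-C[2])/d[2]
def cloud(n,D,m=None):
    m=m or arm.camera_model(n); R,t,K=m["R"],m["t"],m["intrinsics"]
    v,u=np.mgrid[:480,:640]; P=np.stack([(u-K[0,2])/K[0,0]*D,(v-K[1,2])/K[1,1]*D,D],-1)
    return (P-t)@R
E
python3 - <<'E'
from h import *
f=lambda x,y:(210+x/3.3,160+y/3.3)
for n,p,z in (("fenceFL",(218,128),.038),("NL",(160,425),.018),("NR",(580,493),.018),("FR",(620,190),.018),("pin",(420,217),.082),("glue",(628,42),.15),("tin",(375,52),.08),("dowel",(195,376),.073),("drvL",(287,396),.03),("drvR",(512,425),.035),("endL",(365,402),.088),("endR",(388,416),.088),("rod",(390,381),.106)):
    print(n,np.round(ray("top",*f(*p),z)[:2],4))
for n in("top","side"):
    D=np.load(f"pics/{n}0.npy"); I=cv2.imread(f"pics/{n}0.png"); P=cloud(n,D)
    hsv=cv2.cvtColor(I,cv2.COLOR_BGR2HSV)
    roi=(P[...,0]>.4)&(P[...,0]<.8)&(abs(P[...,1])<.2)
    m=roi&(abs(P[...,2]-.088)<.008)&(hsv[...,1]<60)&(hsv[...,2]>130)
    k,l,s,c=cv2.connectedComponentsWithStats(m.astype(np.uint8)); i=1+np.argmax(s[1:,4]); q=P[l==i]
    r=cv2.minAreaRect((q[:,:2]*1000).astype(np.float32)); print(n,r,np.round(cv2.boxPoints(r)),q[:,2].mean(),len(q))
    m=roi&(P[...,2]>.12)&(hsv[...,2]<70)
    q=P[m]; print("grip",len(q),q.mean(0),q[q[:,2].argmax()] if len(q) else 0)
    m=roi&(P[...,2]>.012)&(P[...,2]<.024)
    r=cv2.minAreaRect((P[m][:,:2]*1000).astype(np.float32)); print("plate",r)
E
```

```text
fenceFL [0.6915 0.0899]
NL [0.4542 0.1377]
NR [ 0.3942 -0.1926]
FR [ 0.6396 -0.238 ]
pin [ 0.6046 -0.0686]
glue [ 0.7199 -0.2229]
tin [ 0.7394 -0.0371]
dowel [0.4857 0.1053]
drvL [0.4739 0.0369]
drvR [ 0.4473 -0.139 ]
endL [ 0.4619 -0.0229]
endR [ 0.4511 -0.0398]
rod [ 0.4752 -0.0412]
top ((512.552001953125, -64.32414245605469), (24.73059844970703, 129.68052673339844), 57.87781524658203) [[ 451.  -40.]
 [ 561. -109.]
 [ 574.  -88.]
 [ 464.  -19.]] 0.08756700201098765 487
grip 172 [ 0.61563588 -0.12836005  0.17430995] [ 0.62345454 -0.14258739  0.19612863]
plate ((586.713134765625, -0.2784881591796875), (439.34283447265625, 321.2348327636719), 81.68942260742188)
side ((513.1552124023438, -63.9405632019043), (28.10265350341797, 133.75244140625), 56.43598556518555) [[ 450.  -39.]
 [ 561. -113.]
 [ 577.  -89.]
 [ 465.  -15.]] 0.08740883431116614 386
grip 156 [ 0.61455116 -0.12396876  0.17227377] [ 0.62619547 -0.12422622  0.19384729]
plate ((599.5678100585938, -3.3449859619140625), (447.8493957519531, 339.8949279785156), 79.4812240600586)
```

Possible mix-ups in the top view:
- **Blank:** the pine board in the fence corner at (300,227). The orange boards at (224,174), (494,220) and (128,272) and the pink one at (207,334) are ruled out.
- **Strap:** the only pale bar on the post, from (352,238) to (326,283). The bar clamp at (425,270) and the screwdriver at (335,286) aren't it.
- **Lever:** the black grip at (366,212).

The close crops confirm these choices. Position estimates agree: pivot at about (0.578,-0.106), jig yaw about -10.4°, strap at about 0.52 rad.

Next I'll plan the arc and check reachability.

```bash
cat >> h.py <<'E'
P=np.array([.578,-.106]); A0=np.deg2rad(147.3); A1=np.deg2rad(79.6)
def push_pose(a,r,off,z,sg):
    u=np.array([np.cos(a),np.sin(a)]); t=np.array([u[1],-u[0]])
    p=P+r*u-off*t; zc=sg*np.array([t[0],t[1],0]); x=np.array([0,0,-1.])
    return np.array([*p,z]),np.stack([x,np.cross(zc,x),zc],1)
E
python3 - <<'E'
from h import *
print(np.round(arm.read_orientation(),2))
for sg in(1,-1):
  for a in np.linspace(A0,A1-.03,4):
    for z in(.085,.25):
      p,R=push_pose(a,.108,.0295,z,sg); q=arm.inverse_kinematics(p,R); print(sg,round(a,2),z,p.round(3),None if q is None else np.round(q,2))
  u=np.array([np.cos(A1),np.sin(A1)])
  for r,z in((-.03,.25),(-.08,.12)):
    _,R=push_pose(A1,0,0,0,sg); q=arm.inverse_kinematics([*(P+r*u),z],R); print("lev",None if q is None else np.round(q,2))
E
```

```text
[[-0.    0.92  0.39]
 [ 0.    0.39 -0.92]
 [-1.   -0.   -0.  ]]
1 2.57 0.085 [ 0.471 -0.072  0.085] [ 0.6   0.18 -0.58  2.03  0.12  0.96  0.96]
1 2.57 0.25 [ 0.471 -0.072  0.25 ] [ 0.62  0.   -0.55  1.83  0.    1.31  1.07]
1 2.17 0.085 [ 0.493 -0.033  0.085] [ 0.53  0.22 -0.6   1.99  0.15  0.98  0.45]
1 2.17 0.25 [ 0.493 -0.033  0.25 ] [ 0.56  0.04 -0.59  1.8   0.03  1.31  0.56]
1 1.76 0.085 [ 0.528 -0.006  0.085] [ 0.46  0.29 -0.6   1.91  0.19  1.   -0.04]
1 1.76 0.25 [ 0.528 -0.006  0.25 ] [ 0.49  0.13 -0.61  1.72  0.07  1.32  0.06]
1 1.36 0.085 [0.572 0.006 0.085] [ 0.39  0.37 -0.58  1.81  0.23  1.03 -0.48]
1 1.36 0.25 [0.572 0.006 0.25 ] [ 0.43  0.22 -0.6   1.62  0.13  1.34 -0.4 ]
lev [ 0.54  0.24 -0.45  1.59  0.11  1.34 -0.11]
lev [ 0.58  0.34 -0.41  1.73  0.15  1.1  -0.06]
-1 2.57 0.085 [ 0.471 -0.072  0.085] [ 0.44  0.16 -0.4   2.04  0.08  0.96 -2.15]
-1 2.57 0.25 [ 0.471 -0.072  0.25 ] [ 0.5  -0.   -0.43  1.84 -0.    1.31 -2.08]
-1 2.17 0.085 [ 0.493 -0.033  0.085] [ 0.37  0.2  -0.43  2.    0.1   0.97 -2.65]
-1 2.17 0.25 [ 0.493 -0.033  0.25 ] [ 0.46  0.04 -0.49  1.8   0.02  1.31 -2.58]
-1 1.76 0.085 [ 0.528 -0.006  0.085] [-1.06  0.49  1.23  1.98 -0.54  1.05 -2.54]
-1 1.76 0.25 [ 0.528 -0.006  0.25 ] None
-1 1.36 0.085 [0.572 0.006 0.085] [ 0.77  0.56 -1.09  1.79  0.54  1.13  2.43]
-1 1.36 0.25 [0.572 0.006 0.25 ] [ 0.8   0.35 -1.1   1.61  0.31  1.38  2.6 ]
lev None
lev [-0.66  0.61  1.22  1.79 -0.61  1.19 -2.57]
```

```bash
python3 - <<'E'
from h import *
arm.move_gripper(0.0)
p,R=push_pose(A0,.110,.048,.27,1)
arm.goto(p,R); print(arm.read_time_s())
p,R=push_pose(A0,.110,.048,.084,1)
arm.line_to(p,rate=.12); print(arm.read_time_s(),arm.read_tcp_pos(),arm.read_ft_force(),arm.read_width())
for n in("top","side"):
    I,_=arm.snapshot(n); I=I[160:330,210:450] if n=="top" else I[140:330,200:460]
    cv2.imwrite(f"pics/{n}1.png",cv2.resize(I[:,:,::-1],None,fx=3,fy=3,interpolation=cv2.INTER_CUBIC))
E
```

```text
3.6167
5.3167 [ 0.45994341 -0.08705932  0.08456863] [-0.7801945  -0.17016263 -0.99788682] 0.00018028505658794735
```

View pics/side1.png

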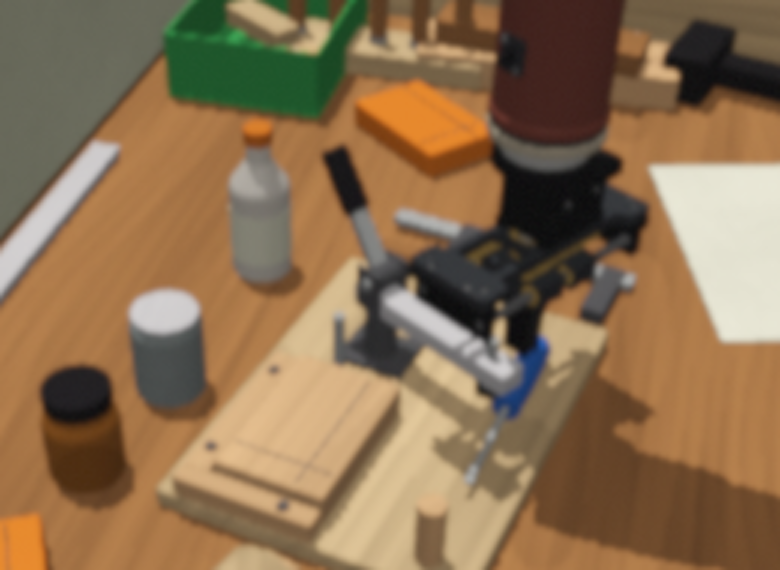

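View pics/top1.png

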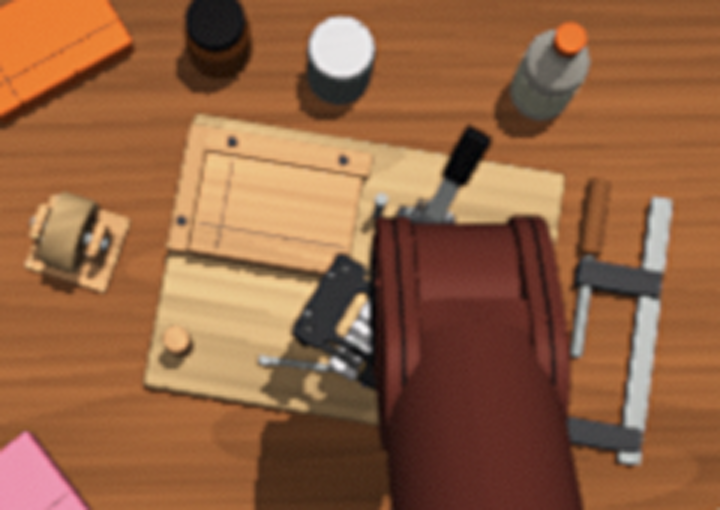

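The finger stands to the right of the strap, next to its end (side view about (520,320)), with the body above the strap. It's clear of the lever and the driver. Now I'll push round the arc.

```bash
python3 - <<'E'
from h import *
f0=arm.read_ft_force()
def rep(a):
    f=arm.read_ft_force()-f0; u=np.array([np.cos(a),np.sin(a)]); t=np.array([u[1],-u[0]])
    ft=f[:2]@t
    print(round(np.degrees(a),1),"t",round(arm.read_time_s(),2),"ft",round(ft,2),"fr",round(f[:2]@u,2),"fz",round(f[2],2)); return ft
p,R=push_pose(A0,.110,.029,.084,1); arm.line_to(p,rate=.04); rep(A0)
for a in np.linspace(A0,A1+.06,9)[1:]:
    p,R=push_pose(a,.110,.029,.084,1); arm.line_to(p,rate=.05,rotation=R)
    if abs(rep(a))>12: print("STOP"); break
else:
    for d in np.arange(.04,-.1,-.02):
        a=A1+d; p,R=push_pose(a,.110,.029,.084,1); arm.line_to(p,rate=.03,rotation=R)
        if abs(rep(a))>9: print("STOP",d); break
E
```

```text
147.3 t 6.04 ft 0.62 fr 0.67 fz 0.99
139.3 t 6.51 ft -0.34 fr 0.77 fz 1.3
131.2 t 6.97 ft 0.36 fr -0.48 fz 1.57
123.2 t 7.44 ft -1.34 fr -0.0 fz 0.48
115.2 t 7.91 ft 0.21 fr 0.73 fz 1.27
107.1 t 8.38 ft -0.04 fr -0.45 fz 1.41
99.1 t 8.84 ft 0.42 fr 0.6 fz 1.0
91.1 t 9.31 ft 0.18 fr 0.39 fz 1.22
83.0 t 9.78 ft -0.29 fr 0.35 fz 0.68
81.9 t 10.03 ft -1.42 fr 0.82 fz 1.0
80.7 t 10.28 ft -0.75 fr -0.28 fz 1.43
79.6 t 10.53 ft -0.35 fr 0.11 fz 1.34
78.5 t 10.78 ft -0.92 fr 0.0 fz 0.82
77.3 t 11.03 ft -1.38 fr -0.38 fz 1.29
76.2 t 11.28 ft -1.65 fr 0.29 fz 0.73
75.0 t 11.53 ft -8.36 fr -1.55 fz 6.38
73.9 t 11.78 ft -18.86 fr -5.55 fz 14.0
STOP -0.1
```

```bash
python3 - <<'E'
from h import *
p=arm.read_tcp_pos(); a=A1
u=np.array([np.cos(a),np.sin(a)]); t=np.array([u[1],-u[0]])
q=p.copy(); q[:2]-=.03*t; arm.line_to(q,rate=.08); q[2]=.27; arm.line_to(q,rate=.15)
print(arm.read_time_s(),arm.read_ft_force())
for n in("top","side"):
    I,D=arm.snapshot(n); np.save(f"pics/{n}2.npy",D); cv2.imwrite(f"pics/{n}2.png",I[:,:,::-1]); I=I[160:330,210:450] if n=="top" else I[140:330,200:460]
    cv2.imwrite(f"pics/{n}2c.png",cv2.resize(I[:,:,::-1],None,fx=3,fy=3,interpolation=cv2.INTER_CUBIC))
E
```

```text
13.7417 [ 0.65921778  0.43935396 -0.59793965]
```

View pics/side2c.png

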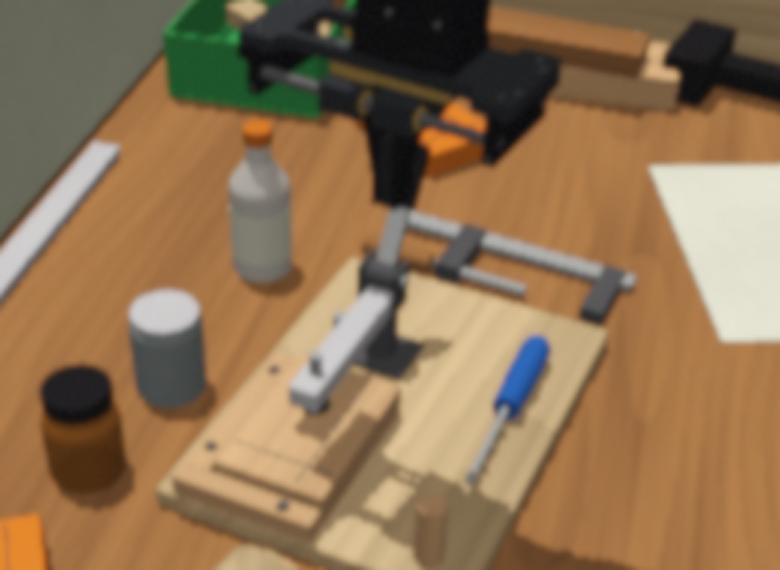

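View pics/top2c.png

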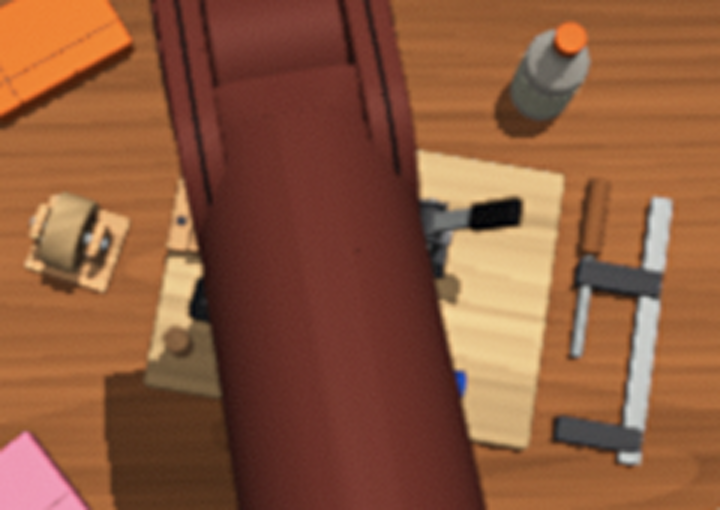

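The strap now lies over the blank, with its end at side-crop (310,390), and nothing else has moved. Next I'll measure the strap and lever angles from depth.

```bash
cat > meas.py <<'E'
from h import *
def meas(n,I,D):
    Pc=cloud(n,D); hsv=cv2.cvtColor(I,cv2.COLOR_RGB2HSV)
    roi=(Pc[...,0]>.52)&(Pc[...,0]<.68)&(Pc[...,1]>-.25)&(Pc[...,1]<.1)
    m=roi&(abs(Pc[...,2]-.088)<.006)&(hsv[...,1]<60)&(hsv[...,2]>110)&(Pc[...,1]>-.12)
    k,l,s,c=cv2.connectedComponentsWithStats(m.astype(np.uint8)); i=1+np.argmax(s[1:,4]); q=Pc[l==i]
    r=cv2.boxPoints(cv2.minAreaRect((q[:,:2]*1000).astype(np.float32)))
    d=r[1]-r[0]; d2=r[2]-r[1]; d=d if np.hypot(*d)>np.hypot(*d2) else d2
    print(n,"strap",len(q),np.round(r).tolist(),"ang",np.degrees(np.arctan2(d[1],d[0]))%180)
    u=np.array([np.cos(A1),np.sin(A1)]); rel=Pc[...,:2]-P; al=rel@u; cr=rel@np.array([u[1],-u[0]])
    m=roi&(abs(cr)<.02)&(al<-.025)&(al>-.13)&(Pc[...,2]>.06)&(Pc[...,2]<.21)
    if m.sum()>8:
        a=-al[m]; z=Pc[...,2][m]; sl=np.polyfit(a,z,1) if np.ptp(a)>np.ptp(z) else None
        vx,vz,x0,z0=cv2.fitLine(np.stack([a,z],1).astype(np.float32),cv2.DIST_HUBER,0,.01,.01).ravel()
        print("  lever n",m.sum(),"deg",np.degrees(np.arctan2(vz,vx)),"mid",x0,z0,"lat",cr[m].mean(),"a",a.min(),a.max(),"z",z.min(),z.max())
E
python3 - <<'E'
from meas import *
I=cv2.imread("pics/side2.png")[:,:,::-1]; meas("side",np.ascontiguousarray(I),np.load("pics/side2.npy"))
I=cv2.imread("pics/top2.png")[:,:,::-1].copy()
D=np.load("pics/top2.npy");Pc=cloud("top",D)
m=(I.max(2)<60)&(Pc[...,1]<-.12)&(Pc[...,1]>-.2)&(Pc[...,0]>.5)&(Pc[...,0]<.62)&(Pc[...,2]>.11)&(Pc[...,2]<.22)
q=Pc[m];print(len(q),q.mean(0),q.min(0),q.max(0))
u=np.array([np.cos(A1),np.sin(A1)]);print(np.c_[-(q[:,:2]-P)@u,(q[:,:2]-P)@[u[1],-u[0]],q[:,2]][::12].round(3))
E
```

```text
side strap 419 [[565.0, -100.0], [599.0, -106.0], [623.0, 35.0], [589.0, 41.0]] ang 80.107376
  lever n 98 deg 59.75724 mid 0.04182808 0.17216614 lat -0.009856831097779224 a 0.0252089608175328 0.060898984398306676 z 0.13183962424277368 0.19408353962758798
132 [ 0.56834385 -0.14821301  0.17520231] [ 0.55796988 -0.16437773  0.14941712] [ 0.57973964 -0.13170766  0.19699153]
[[ 0.044  0.008  0.175]
 [ 0.04   0.006  0.171]
 [ 0.032  0.006  0.155]
 [ 0.056  0.002  0.19 ]
 [ 0.048  0.     0.183]
 [ 0.042 -0.002  0.178]
 [ 0.033 -0.003  0.162]
 [ 0.056 -0.006  0.197]
 [ 0.047 -0.007  0.183]
 [ 0.037 -0.008  0.169]
 [ 0.028 -0.008  0.151]]
```

Strap angle is about 80°, against 79.6° expected at the stop, and the sharp force rise confirms contact. The lever is still raised at about 60°. Now I'll push the lever along its arc.

```bash
python3 - <<'E'
from h import *
u=np.array([np.cos(A1),np.sin(A1)])
_,R=push_pose(A1,0,0,0,1)
def pose(th,gap=0):
    th=np.radians(th); r=.087; a=r*np.cos(th)-.006*np.sin(th)-.0095-gap; z=.1+r*np.sin(th)+.006*np.cos(th)+.019
    return np.array([*(P-a*u),z])
s=pose(60,.014); s1=s.copy(); s1[2]=.27
arm.line_to(s1,rate=.15,rotation=R); arm.line_to(s,rate=.12); f0=arm.read_ft_force(); print(arm.read_time_s())
for th in list(range(60,5,-6))+[4,2,1,0,-1,-2,-3,-4]:
    arm.line_to(pose(th),rate=.05 if th>5 else .02)
    f=arm.read_ft_force()-f0
    print(th,round(arm.read_time_s(),2),"z",round(f[2],1),"out",round(f[:2]@-u,1),"lat",round(f[:2]@[u[1],-u[0]],1),"tcpz",arm.read_tcp_pos()[2].round(4))
    if np.linalg.norm(f)>25: print("STOP"); break
for n in("side",):
    I,D=arm.snapshot(n); I=I[140:330,200:460]
    cv2.imwrite(f"pics/{n}3c.png",cv2.resize(I[:,:,::-1],None,fx=3,fy=3,interpolation=cv2.INTER_CUBIC))
E
```

```text
15.6667
60 16.1 z 0.1 out -1.8 lat -0.5 tcpz 0.1975
54 16.43 z 0.3 out -0.3 lat -0.8 tcpz 0.1927
48 16.77 z -0.8 out -1.1 lat -1.1 tcpz 0.1873
42 17.1 z 0.4 out -1.6 lat 0.1 tcpz 0.1813
36 17.43 z -0.2 out -1.8 lat -0.8 tcpz 0.1746
30 17.77 z -0.7 out -1.2 lat -0.7 tcpz 0.1673
24 18.1 z 0.4 out -0.6 lat -1.0 tcpz 0.1594
18 18.43 z 0.0 out -0.6 lat -1.0 tcpz 0.1511
12 18.77 z -0.1 out -1.4 lat -1.2 tcpz 0.1425
6 19.1 z -0.1 out -1.3 lat -0.5 tcpz 0.1336
4 19.4 z -0.9 out -0.9 lat -1.4 tcpz 0.1309
2 19.7 z -0.5 out -0.9 lat -0.6 tcpz 0.1279
1 19.95 z -0.0 out -1.7 lat -0.9 tcpz 0.1264
0 20.2 z 4.9 out -1.2 lat -3.0 tcpz 0.1254
-1 20.45 z 14.8 out -2.0 lat -7.5 tcpz 0.1251
-2 20.7 z 25.1 out -2.0 lat -11.7 tcpz 0.1248
STOP
```

View pics/side3c.png

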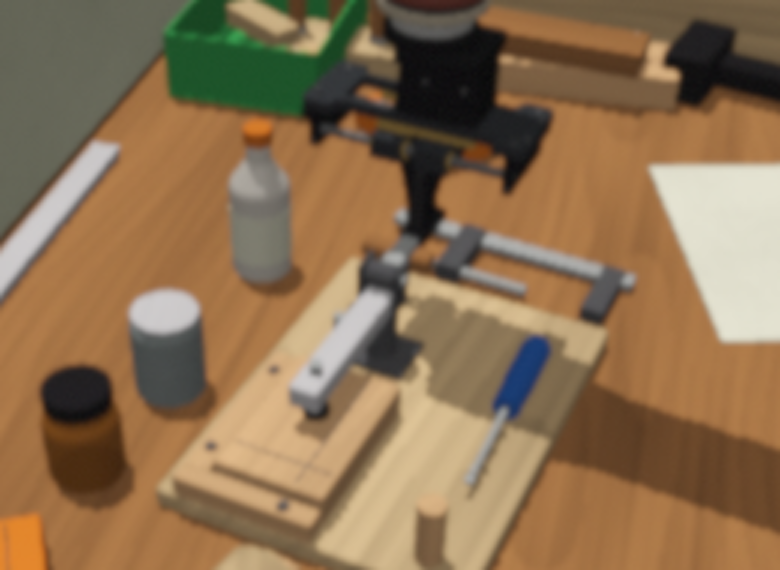

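The lever is level and hit its stop at TCP z 0.125 with 25 N, and the rod has sunk at (315,370). There was some side force during the press, so I'll retreat and check whether the strap is still on its stop.

```bash
python3 - <<'E'
from meas import *
p=arm.read_tcp_pos(); p[2]=.30; arm.line_to(p,rate=.12)
q=arm.read_joint_pos(); q=np.array(q); q[0]+=.6*1; arm.goto_joints(q); print(arm.read_tcp_pos(),arm.read_time_s())
for n in("top","side"):
    I,D=arm.snapshot(n); cv2.imwrite(f"pics/{n}4.png",I[:,:,::-1]); np.save(f"pics/{n}4.npy",D); meas(n,I,D); I=I[160:330,210:450] if n=="top" else I[170:330,220:420]
    cv2.imwrite(f"pics/{n}4c.png",cv2.resize(I[:,:,::-1],None,fx=3.3,fy=3.3,interpolation=cv2.INTER_CUBIC))
E
```

```text
[ 0.36418094 -0.46771023  0.29919396] 23.7
top strap 492 [[569.0, -92.0], [600.0, -98.0], [624.0, 31.0], [592.0, 36.0]] ang 79.708466
  lever n 290 deg 1.3292397 mid 0.06501842 0.10455582 lat -0.0003612990657084739 a 0.02528429580534298 0.10904230350755802 z 0.09573038656662934 0.1106742632400144
side strap 422 [[564.0, -100.0], [597.0, -106.0], [623.0, 34.0], [590.0, 40.0]] ang 79.38742
  lever n 178 deg 1.8648458 mid 0.062432256 0.10454944 lat -0.0039908388479296545 a 0.02544169533762975 0.1092617213032175 z 0.09331749721185348 0.10866360165142597
```

View pics/side4c.png

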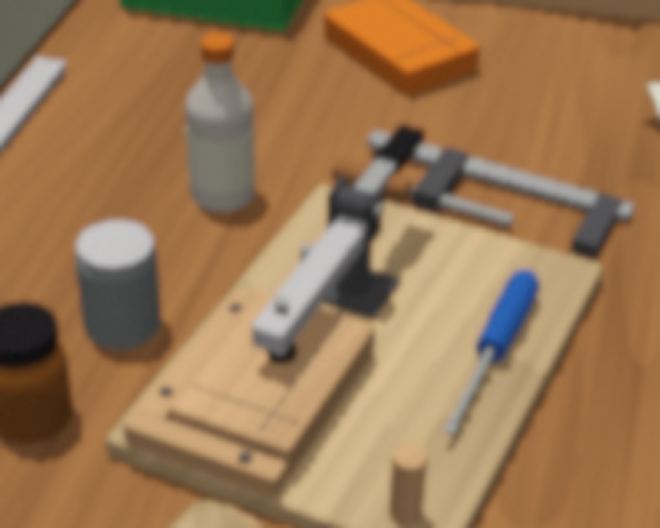

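View pics/top4c.png

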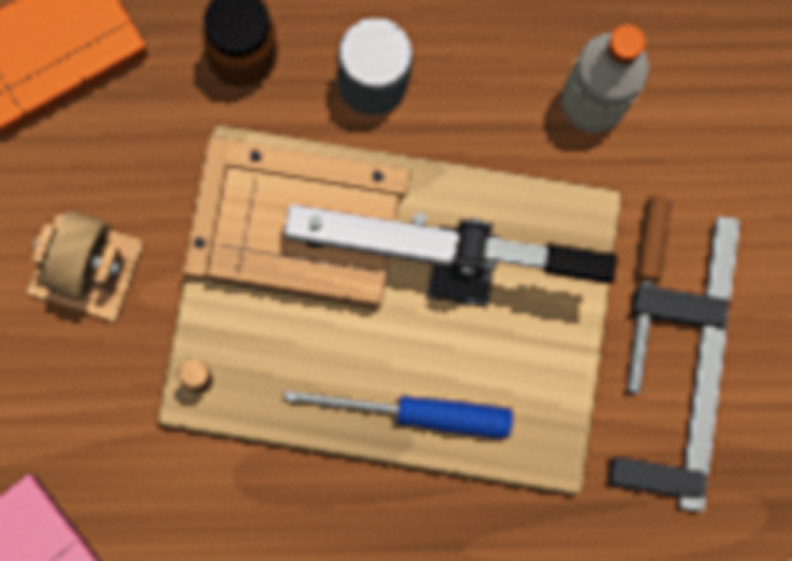

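Strap and lever both check out, and the gripper is well clear, so I'll hand the job in.

```bash
python3 - <<'E'
from h import *
print(arm.read_ft_force(),arm.read_time_s()); arm.job_done()
E
```

```text
[-1.62160686  0.20304157 -0.27940222] 23.8
the job is handed in; nothing more can be done
```

I clamped the pine blank and handed the job in at 23.8 s. With the outside of the closed finger I pushed the strap round to its stop. Only then did I push the lever down with the fingertip until it stopped, and backed the gripper well clear.

**Last checks:**
- **Strap:** it measured 79.4–79.7°, against 79.6° for the jig's +y direction, and its far edge lies against the stop pin.
- **Lever:** the images give 1.3–1.9° above level. I put that down to the grip being thicker than the rest of the lever, because the push ended against a hard stop at the height expected for level.
- **Pad:** I judged it only by eye. The rod has sunk and the foot is down on the blank. I didn't measure the pad's height or force.
- **Blank and other things:** they look unmoved in the before and after pictures.

**Disagreed with the plan:**
- **Strap push:** the strap stopped about 4° later than I had calculated, probably because the closed fingers are thinner than I assumed. The push peaked at about 19 N sideways and 14 N vertically.
- **Lever push:** the last press reached 25 N down with about 12 N sideways, enough to shift the strap. Measuring afterwards showed no shift I could detect, to within about half a degree.

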